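# Open the push-and-turn cap of a sanitiser jug

## Robot

A 7-joint arm with a two-finger parallel gripper is mounted at the origin on the work surface. World frame = base frame: x ahead of the robot, y to its left, z up, the work surface at z = 0. Lengths are in m, angles in rad, forces in N, time in s.
With the tool pointing down it reaches from about 0.425 to 0.95 m from the base axis. Payload 4.7 kg.
Tool frame: the origin (TCP) lies on the centre line of the jaws, within the pads' length; the fingertips stand 22 mm ahead of it and the grasp point (between the pads) lies 3 mm ahead of it; x points along the fingers, y is the direction in which the jaws open and shut, and the axes are right-handed (so a half turn about x gives the same grasp; the last joint's range is limited). The gripper opens to 87 mm and grips with 3 to 60 N. Pads are 19 mm wide; open, the fingers measure 117 mm over their backs; the gripper's body (75 mm by 190 mm) begins 51 mm behind the grasp point.
Start: joints at [1.287, 0.469, -0.049, 1.532, 0.024, 1.141, -0.082], TCP at [0.17, -0.653, 0.245] pointing down, gripper open.
Joint ranges: [-2.59, 2.59], [-0.33, 1.99], [-1.39, 1.29], [0.1, 2.45], [-1.04, 4.18], [0.21, 1.99], [-2.66, 2.66]. Speed limits (rad/s): [2.57, 2.57, 3.14, 3.14, 3.14, 3.14, 3.14].

## Interface

Orientations are given as [roll, pitch, yaw] about the fixed x, y, z axes, in that order (R = Rz(yaw) Ry(pitch) Rx(roll)).
In Python, from workcell import readout, viewer, bot gives the robot as it stands. The module is installed in compiled form; this text tells all that it offers.
- The arm moves only by the tool step_arm, never from a script. Its argument "increments" is a list of rows, each a list of 3 entries, a list of its own where there are three numbers: the shift along the tool's x, y, z in cm, then the turn, a rotation vector about the tool's x, y, z in rad, then the opening in per cent of the stroke, from 0 (shut) to 100 (fully open). In form: [[[dx, dy, dz], [ax, ay, az], fingers], ...]. A call has 1 to 20 rows; each row shifts and turns the commanded pose from where the row before left it, along the tool's axes as they then stand; what a row does not reach is not made up. A row lasts 1/10 s, in which the tool goes at most 50 mm and 8.59 degrees, less where a joint would pass 70% of its speed; a pose out of reach is approached as far as the arm can. A call with a gripper value outside its range is refused whole. The fingers move at their own pace and stop on an object; "force" is the grip in N (left out, the last holds). Time passes only in rows, so rows that do not move let the fingers close. It gives the time, the measured TCP pose, the force and the opening at its end, in the units of the state.
- readout.get_state(): the state, without advancing time (a new reading comes with each control period).
- viewer.grab_frame(name): name is "scene" or "top" or "wrist"; returns a dict with "color" (400x640x3 uint8, blue, green, red), "fx", "fy", "cx", "cy" (pixels), "eye" and "attitude" of the camera in the world. Camera axes: x right, y up, looking along -z (the intrinsics and any distortion apply to the point x, -y, -z); pixel columns grow to the right and rows downward; lengths in m; the calibration is good to about 2 mm. A picture is of the moment at which its call begins. There is no depth.
- bot.finish_job(): hands the job in, once; it reports no verdict.
The state is a dict: "t": time; "q": joint angles; "joint_vel": joint speeds; "joint_efforts": joint torques, N m; "tool_pos": TCP position; "tcp_rot": TCP orientation; "contact_force": force on the tool from outside, world axes, zero at the start; "ft_torque": the same for the moment, N m; "finger_gap": opening from 0.0 (shut) to 1.0 (fully open).
Only numpy, scipy, OpenCV 4.12 (cv2) and the standard library are available. Lean on these libraries where they do the work, as an engineer would, in place of code of your own. Each camera call takes 0.05 s, during which the arm holds its last target.

## Task

Open the sanitiser jug with the red safety cap so that its contents can be tested: first turn its small black vent cap anticlockwise as far as it goes (it stays on the jug), then press the red safety cap down, twist it anticlockwise while pressed until it comes free, and lift it off. Finish while holding the red cap in the gripper, still and level, straight above the open mouth and well clear of it (about 5 to 10 cm), so that drips fall back in. Leave the blue-capped jug closed and do not disturb the other things on the bench.

Things in the scene. Friction and masses are not known exactly. Their poses are not given: they have to be found in the camera images.
- red_jug: Jug to open: white block 170 x 110 mm, red band, fast in a screwed-down steel cradle (190 x 130, 26 mm high). Origin: centre of its underside, on the bench; x along its 170 mm side, z up. Flat shoulder at z = 150 mm. Red safety cap at x = +42 mm, y = 0; black vent cap at x = -42 mm, y = 0; side handle out to x = -118 mm, below z = 140 mm. Any yaw, on the left or right.
- safety_cap: Red ribbed safety cap, loose, round, 50 mm diameter, 40 mm high, about 50 g; grip it from above at any yaw. Origin: centre of its underside; z up through its top. Closed, the origin is 158 mm above the bench (8 mm above the jug's shoulder), its top at 198 mm, its x along the jug's x. See cap_top for how it opens.
- cap_top (a point): Centre of the red cap's top face, 40 mm above its origin. Two-lug bayonet with spring (5 N at rest, 12 N at 5 mm): push down over 3.5 mm (5 to 6 is good, hard stop at 7.5), keep it down and turn anticlockwise from above: free to lift from 50 to 130 degrees (75 is good), then a stop. Unpressed it turns only a few degrees and cannot be pulled off. Rises 23 mm to clear the neck.
- mouth (a point): Centre of the red jug's open mouth, the top of its neck (31 mm diameter), 180.5 mm above the bench, under the red cap; fixed to the jug. A grey spring-loaded insert (24 mm diameter) stands up to 10 mm higher than this point inside the cap.
- vent (a joint): Turn of the red jug's vent cap, rad: 0 is screwed shut, grows anticlockwise seen from above, stop at 1.5 (fully open). Starts between 0 and 0.25. Stays where it is left; turning takes about 0.05 N m. It does not rise.
- vent_top (a point): Centre of the top face of the red jug's vent cap (black, round, ribbed, 34 mm diameter, 26 mm high, yellow pointer on top), 190 mm above the bench; the shoulder is 40 mm below this point. It can be gripped from above at any yaw.
- blue_jug: Like the red jug and its cradle, but with a blue band and a blue main cap that does not come off: leave it alone. Origin and axes as for the red jug; any yaw, left or right.
- blue_vent (a joint): Turn of the blue jug's vent cap, rad; starts shut (0); leave it.
- measuring_cup: Clear measuring mug, 84 mm diameter, 100 mm high, loose; origin at the centre of its underside.
- strip_jar: Small white jar with yellow lid, 48 mm diameter, 75 mm high, loose; origin at the centre of its underside.
- tin: Red-labelled food tin, 84 mm diameter, 110 mm high, loose; origin at the centre of its underside.
- pot: Open steel pot, 150 mm diameter, 90 mm high, loose; origin at the centre of its underside.
- brush: Hand brush lying on the bench near the right side, loose; origin under its middle.

How it is judged:
On the way, in this order (a step that is already met when the one before it is completed fails the run):
1. the vent cap of the red jug is turned open (joint above 1.2 rad) (value of joint vent above 1.2 rad), for 0.2 s.
2. the red cap is pressed down by at least 3 mm (z of safety_cap in the frame of red_jug below 0.155 m), for 0.1 s.
3. the red cap is turned free (more than 40 degrees) on the neck (angle between the x axis of safety_cap and the x axis of red_jug, either way round above 0.7 rad and z of safety_cap in the frame of red_jug below 0.175 m), for 0.05 s.
At the end, for the whole second after the job is handed in: Red jug's vent open (above 1.2 rad); the red cap held by the fingers, its underside 25 to 160 mm above the mouth, within 30 mm of it sideways, tilted less than 0.3 rad, still (under 0.03 m/s) and not touching the jug; the blue jug's vent still shut (value of joint vent above 1.2 rad and z of safety_cap in the frame of mouth between 0.025 and 0.16 m and horizontal distance between safety_cap and mouth below 0.03 m and angle between safety_cap's own z axis and vertical below 0.3 rad and linear speed of safety_cap below 0.03 m/s and contact force between the fingers and safety_cap above 1 N and contact force between red_jug and safety_cap below 0.1 N and value of joint blue_vent below 0.2 rad); the arm keeps its last pose, push and grip.
It fails at once if a loose bystander is moved more than 30 mm (distance of any of measuring_cup, strip_jar, tin, pot, brush from where it was at the start of the episode above 0.03 m).
It fails at once if the blue jug is pushed hard (over 15 N) or its vent turned (contact force between any of the arm, the fingers and blue_jug above 15 N or value of joint blue_vent above 0.2 rad).
It also fails if it takes over 54 s, if anything falls off the work surface, if the arm or the gripper's body presses on something with over 40 N, if the wrist force passes 120 N, or if a joint passes its speed limit or range.

## Working session

There is one attempt and no reset: what is moved stays moved. The work goes in short steps, Python scripts to look and compute and a tool call to move; the robot and the scene stay as the last step left them, time stands still between calls to the robot, and variables do not carry over. Pictures are saved under pics/ and viewed, and the job is handed in when it is done.

Besides the shell and the picture viewer there is one more tool, called as a command line: name --argument value ..., lists and objects as JSON in quotes. step_arm: Moves the arm, as the interface text tells. Its arguments: {"type":"object","properties":{"increments":{"type":"array","items":{"type":"array"}},"force":{"type":"number"}},"required":["increments"]}

```bash
mkdir -p pics; cat > h.py <<'E'
import numpy as np,cv2
from workcell import readout,viewer,bot
E
python3 - <<'E'
from h import *
for n in ("scene","top"):
    f=viewer.grab_frame(n); cv2.imwrite(f"pics/{n}0.png",f["color"]); np.save(f"{n}.npy",f,allow_pickle=True)
    print(n,{k:(np.round(v,4).tolist() if not isinstance(v,float) else v) for k,v in f.items() if k!="color"})
print({k:np.round(v,3).tolist() for k,v in readout.get_state().items()})
E
```

```text
scene {'fx': 436.6068999360426, 'fy': 436.6068999360426, 'cx': 308.2293074768705, 'cy': 201.5498779643046, 'eye': [1.4222, 0.4192, 0.7566], 'attitude': [1.021, -0.0177, 2.0852]}
top {'fx': 426.18078971333216, 'fy': 426.18078971333216, 'cx': 321.2032441464332, 'cy': 195.3328597229197, 'eye': [0.315, -0.0984, 1.3648], 'attitude': [0.1863, 0.0257, -1.5788]}
{'t': 0.1, 'q': [1.287, 0.469, -0.049, 1.534, 0.024, 1.141, -0.082], 'joint_vel': [-0.0, -0.003, -0.0, -0.002, -0.0, 0.0, -0.001], 'joint_efforts': [0.001, -50.917, -0.081, -23.683, -0.061, 0.034, 0.0], 'tool_pos': [0.17, -0.653, 0.244], 'tcp_rot': [-1.529, 1.569, 1.867], 'contact_force': [0.25, -0.136, 0.034], 'ft_torque': [0.024, -0.017, 0.029], 'finger_gap': 0.999}
```

View pics/scene0.png

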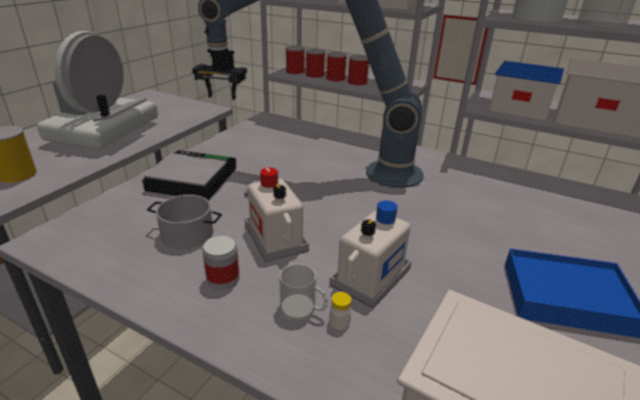

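View pics/top0.png

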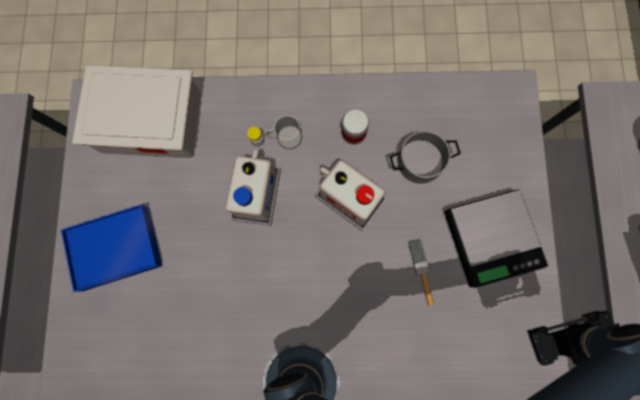

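The scene view shows the red cap at about (269,177) and its vent at (280,191). In the top view they are at (365,194) and (341,178), with the blue jug to the left of the red one. I'll measure both caps by mask and triangulate.

```bash
cat >> h.py <<'E'
from scipy.spatial.transform import Rotation as R
def ray(f,u,v):
    d=np.array([(u-f["cx"])/f["fx"],-(v-f["cy"])/f["fy"],-1.]);d=R.from_euler("xyz",f["attitude"]).apply(d)
    return np.array(f["eye"]),d
def onz(f,u,v,z):
    e,d=ray(f,u,v);return e+d*(z-e[2])/d[2]
def proj(f,p):
    c=R.from_euler("xyz",f["attitude"]).inv().apply(np.atleast_2d(p)-np.array(f["eye"]))
    return np.c_[f["cx"]+f["fx"]*c[:,0]/-c[:,2],f["cy"]-f["fy"]*c[:,1]/-c[:,2]]
def tri(rs):
    A=np.zeros((3,3));b=np.zeros(3)
    for e,d in rs:
        d=d/np.linalg.norm(d);P=np.eye(3)-np.outer(d,d);A+=P;b+=P@e
    return np.linalg.solve(A,b)
def blob(img,mask,box):
    x0,y0,x1,y1=box;m=np.zeros(img.shape[:2],np.uint8);m[y0:y1,x0:x1]=mask[y0:y1,x0:x1]
    cs,_=cv2.findContours(m,cv2.RETR_EXTERNAL,cv2.CHAIN_APPROX_NONE);c=max(cs,key=cv2.contourArea)
    M=cv2.moments(c);return (M["m10"]/M["m00"],M["m01"]/M["m00"]),cv2.contourArea(c),cv2.boundingRect(c)
def masks(img):
    b,g,r=[img[...,i].astype(int) for i in range(3)]
    return ((r>110)&(g<70)&(b<70)).astype(np.uint8)*255,((r<70)&(g<70)&(b<70)).astype(np.uint8)*255
E
python3 - <<'E'
from h import *
S=np.load("scene.npy",allow_pickle=True).item();T=np.load("top.npy",allow_pickle=True).item()
out={}
for n,f,rb,kb in(("s",S,(255,160,285,190),(268,180,292,202)),("t",T,(350,180,385,210),(332,168,352,188))):
    r,k=masks(f["color"]);a=blob(f["color"],r,rb);b=blob(f["color"],k,kb);print(n,a,b);out[n]=(a[0],b[0])
for i,z in((0,.178),(1,.177)):
    print(tri([ray(S,*out["s"][i]),ray(T,*out["t"][i])]),onz(S,*out["s"][i],z),onz(T,*out["t"][i],z))
c=T["color"][150:220,310:400];cv2.imwrite("pics/tz.png",cv2.resize(c,None,fx=8,fy=8,interpolation=cv2.INTER_CUBIC))
E
```

```text
s ((268.69898989898985, 171.8161616161616), 82.5, (260, 168, 18, 8)) ((278.922480620155, 192.09147286821704), 107.5, (273, 186, 12, 13))
t ((363.9797421731123, 193.88213627992633), 181.0, (357, 185, 17, 19)) ((339.7519379844961, 177.50387596899225), 64.5, (336, 172, 10, 12))
[ 0.53933745 -0.19116736  0.19544607] [ 0.51239638 -0.21234251  0.178     ] [ 0.54158928 -0.19073116  0.178     ]
[ 0.59133972 -0.12476205  0.17685651] [ 0.59212987 -0.12658798  0.177     ] [ 0.59029526 -0.12303409  0.177     ]
```

View pics/tz.png

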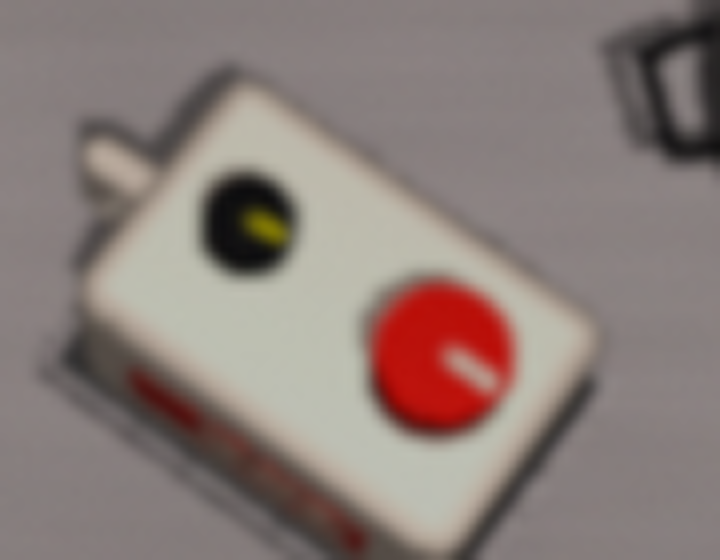

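```bash
cat >> h.py <<'E'
def plan(pos,yaw_y=None):
    """increments from current measured pose: shift in tool axes(cm), rotvec (tool axes) to make x down and y axis at yaw"""
    s=readout.get_state();Rm=R.from_euler("xyz",s["tcp_rot"]);M=Rm.as_matrix()
    print("p",np.round(s["tool_pos"],4),"axes x",M[:,0].round(3),"y",M[:,1].round(3),"yaw_y deg",np.degrees(np.arctan2(M[1,1],M[0,1])).round(2),"q",np.round(s["q"],3),"F",np.round(s["contact_force"],1),"gap",round(s["finger_gap"],3),"t",round(s["t"],2))
    if pos is not None: print("shift cm",(M.T@(np.array(pos)-s["tool_pos"])*100).round(2))
    if yaw_y is None: yaw_y=np.arctan2(M[1,1],M[0,1])
    y=np.array([np.cos(yaw_y),np.sin(yaw_y),0]);x=np.array([0,0,-1.]);G=np.c_[x,y,np.cross(x,y)]
    print("rotvec",R.from_matrix(M.T@G).as_rotvec().round(3))
E
python3 - <<'E'
from h import *
plan([.57,-.15,.36])
f=viewer.grab_frame("wrist");s=readout.get_state();Rm=R.from_euler("xyz",s["tcp_rot"])
print(Rm.inv().apply(np.array(f["eye"])-s["tool_pos"]),(Rm.inv()*R.from_euler("xyz",f["attitude"])).as_matrix().round(3),f["fx"])
E
```

```text
p [ 0.17   -0.6527  0.2436] axes x [-0.001  0.002 -1.   ] y [ 0.252 -0.968 -0.002] yaw_y deg -75.4 q [ 1.287  0.469 -0.049  1.534  0.024  1.141 -0.082] F [ 0.2 -0.1  0. ] gap 0.999 t 0.1
shift cm [-11.58 -38.59 -51.38]
rotvec [0.    0.    0.002]
[-0.13975476  0.00041066 -0.07242772] [[ 0.001  0.267 -0.964]
 [ 1.    -0.     0.001]
 [ 0.    -0.964 -0.267]] 282.1377470238445
```

step_arm --increments '[[[-4,0,0],[0,0,0],100],[[-4,0,0],[0,0,0],100],[[-3.6,-2,-2.7],[0,0,0],80],[[0,-2.6,-3.4],[0,0,0],80],[[0,-2.6,-3.4],[0,0,0],80],[[0,-2.6,-3.4],[0,0,0],80],[[0,-2.6,-3.4],[0,0,0],80],[[0,-2.6,-3.4],[0,0,0],80],[[0,-2.6,-3.4],[0,0,0],80],[[0,-2.6,-3.4],[0,0,0],80],[[0,-2.6,-3.4],[0,0,0],80],[[0,-2.6,-3.4],[0,0,0],80],[[0,-2.6,-3.4],[0,0,0],80],[[0,-2.6,-3.4],[0,0,0],80],[[0,-2.6,-3.4],[0,0,0],80],[[0,-2.6,-3.4],[0,0,0],80],[[0,-2.6,-3.4],[0,0,0],80],[[0,0,0],[0,0,0],80],[[0,0,0],[0,0,0],80]]'

```text
t: 2.05
tool_pos: [0.5603, -0.1539, 0.36]
tcp_rot: [-0.293, 1.57, 3.106]
contact_force: [-0.7, -0.4, 0.9]
finger_gap: 0.801
```

```bash
python3 - <<'E'
from h import *
plan([.57,-.15,.36])
f=viewer.grab_frame("wrist");cv2.imwrite("pics/w1.png",f["color"]);np.save("w1.npy",f,allow_pickle=True)
print(f["eye"],proj(f,[[.591,-.124,.19],[.54,-.19,.198]]))
E
```

```text
p [ 0.5603 -0.1539  0.36  ] axes x [-0.001  0.    -1.   ] y [ 0.254 -0.967 -0.   ] yaw_y deg -75.26 q [ 0.512  0.264 -0.399  1.584  0.105  1.316 -1.215] F [-0.7 -0.4  0.9] gap 0.801 t 2.05
shift cm [ 0.   -0.13 -1.04]
rotvec [0.    0.001 0.   ]
[ 0.63061372 -0.13593079  0.49986333] [[299.84661852 156.8102323 ]
 [345.57105381 216.65159748]]
```

View pics/w1.png

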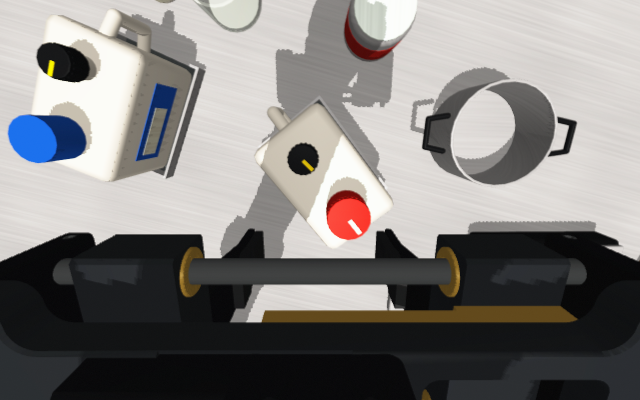

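The wrist view shows the vent top near (302,159) and the red cap near (349,214), both matching the predicted pixels. I'll refine from this closer view.

```bash
python3 - <<'E'
from h import *
f=np.load("w1.npy",allow_pickle=True).item()
c=f["color"][135:245,270:400];big=cv2.resize(c,None,fx=6,fy=6,interpolation=cv2.INTER_CUBIC)
# candidates: project rings
def ring(p,r):
    a=np.linspace(0,2*np.pi,60);return proj(f,np.c_[p[0]+r*np.cos(a),p[1]+r*np.sin(a),0*a+p[2]])
for p,r in(((.591,-.124,.19),.017),((.54,-.19,.198),.025)):
    q=((ring(p,r)-[270,135]+.5)*6).astype(int);cv2.polylines(big,[q],True,(0,255,0),1)
cv2.imwrite("pics/w1z.png",big)
r,k=masks(f["color"])
print(blob(None or f["color"],r,(320,180,380,250)),blob(f["color"],k,(280,135,325,185)))
m=(0)
for (p,h,rad) in(((.591,-.124),(.16,.19),.017),((.54,-.19),(.165,.198),.025)):
    pts=np.vstack([ring((*p,z),rad) for z in h]).astype(np.float32);H=cv2.convexHull(pts);M=cv2.moments(H);print("pred",M["m10"]/M["m00"],M["m01"]/M["m00"],cv2.contourArea(H),cv2.boundingRect(H))
E
```

```text
((351.70274743462426, 213.39854352863287), 1007.0, (327, 191, 43, 48)) ((302.0653333333333, 158.03466666666665), 625.0, (288, 143, 30, 32))
pred 300.26393793043985 155.86795880028103 810.8871787812095 (284, 139, 32, 34)
pred 344.74006000092936 213.16594881818332 1723.624172162963 (323, 188, 45, 50)
```

View pics/w1z.png

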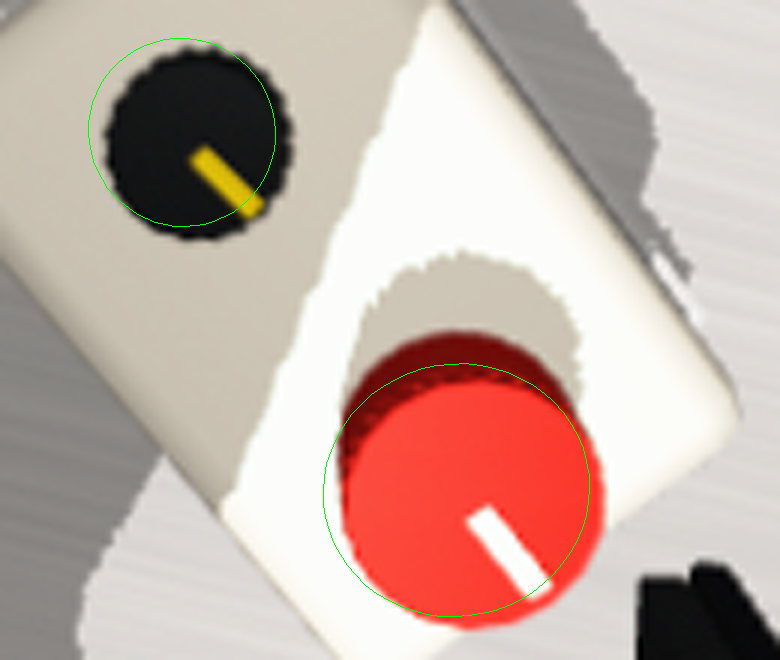

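```bash
python3 - <<'E'
from h import *
f=np.load("w1.npy",allow_pickle=True).item()
v=onz(f,302.9,158.9,.19);c=onz(f,348.7,218.6,.198);print(v,c,np.linalg.norm((v-c)[:2]))
d=(c-v)[:2];print("jug yaw",np.degrees(np.arctan2(d[1],d[0])))
a=onz(f,270+200/6,135+155/6,.19);b=onz(f,270+255/6,135+210/6,.19);d=b-a;print("pointer",np.degrees(np.arctan2(d[1],d[0])))
a=onz(f,270+480/6,135+515/6,.198);b=onz(f,270+540/6,135+592/6,.198);d=b-a;print("cap line",np.degrees(np.arctan2(d[1],d[0])))
plan([*v[:2],.36]);
E
```

```text
[ 0.58964219 -0.12776773  0.19      ] [ 0.53867355 -0.19406143  0.198     ] 0.08362210612162375
jug yaw -127.55419656554184
pointer -120.6269486054103
cap line -127.81338780015659
p [ 0.5597 -0.1555  0.3601] axes x [-0.001 -0.001 -1.   ] y [ 0.252 -0.968  0.   ] yaw_y deg -75.43 q [ 0.513  0.264 -0.397  1.584  0.105  1.316 -1.215] F [ 0.2 -0.9 -0.5] gap 0.796 t 2.1
shift cm [ 0.   -1.93 -3.6 ]
rotvec [-0.     0.001 -0.   ]
```

step_arm --increments '[[[0,-1,-1.8],[0,0,0],65],[[0,-0.93,-1.8],[0,0,0],65],[[3,0,0],[0,0,0],65],[[3,0,0],[0,0,0],65],[[3,0,0],[0,0,0],65],[[3,0,0],[0,0,0],65],[[0,0,0],[0,0,0],65],[[0,0,0],[0,0,0],65],[[0,0,0],[0,0,0],65]]' --force 20

```text
t: 3.0
tool_pos: [0.591, -0.128, 0.2427]
tcp_rot: [2.615, 1.567, -0.273]
contact_force: [-0.1, 0.4, -0.3]
finger_gap: 0.651
```

```bash
python3 - <<'E'
from h import *
plan([.5896,-.1278,.181])
f=viewer.grab_frame("wrist");cv2.imwrite("pics/w2.png",f["color"]);print(proj(f,[[.5896,-.1278,.19]]))
E
```

```text
p [ 0.591  -0.128   0.2427] axes x [ 0.003 -0.001 -1.   ] y [ 0.251 -0.968  0.002] yaw_y deg -75.48 q [ 0.447  0.385 -0.401  1.695  0.167  1.092 -1.322] F [-0.1  0.4 -0.3] gap 0.651 t 3.0
shift cm [ 6.17 -0.07  0.15]
rotvec [ 0.    -0.003 -0.002]
[[318.04382824 229.03251949]]
```

View pics/w2.png

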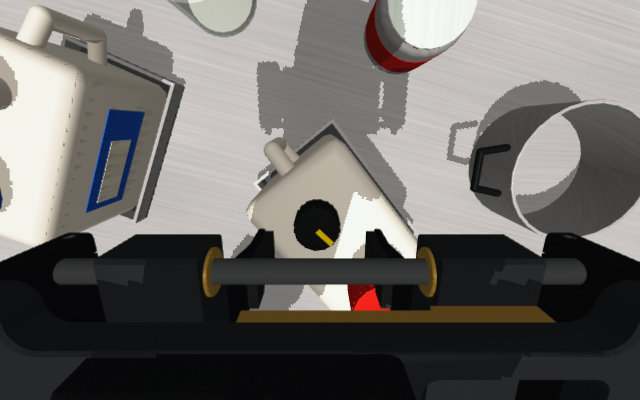

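The vent sits midway between the fingers, at about (317,226). Descending and gripping.

step_arm --increments '[[[2,0,0.1],[0,0,0],65],[[2,0,0],[0,0,0],65],[[1.5,0,0],[0,0,0],65],[[0.7,0,0],[0,0,0],65],[[0,0,0],[0,0,0],65],[[0,0,0],[0,0,0],30],[[0,0,0],[0,0,0],30],[[0,0,0],[0,0,0],30],[[0,0,0],[0,0,0],30],[[0,0,0],[0,0,0],30],[[0,0,0],[0,0,0],30],[[0,0,0],[0,0,0],30]]' --force 20

```text
t: 4.25
tool_pos: [0.5893, -0.1265, 0.1791]
tcp_rot: [-2.363, 1.57, 1.034]
contact_force: [-2.0, 3.0, 5.4]
finger_gap: 0.385
```

```bash
python3 - <<'E'
from h import *
plan([.5896,-.1278,.181])
E
```

```text
p [ 0.5893 -0.1265  0.1791] axes x [ 0.     0.001 -1.   ] y [ 0.253 -0.968 -0.001] yaw_y deg -75.37 q [ 0.434  0.445 -0.39   1.764  0.199  0.97  -1.349] F [-2.   3.   5.4] gap 0.385 t 4.25
shift cm [-0.19  0.13  0.  ]
rotvec [-0.    -0.001  0.001]
```

step_arm --increments '[[[0,0,0],[-0.1,0,0],30],[[0,0,0],[-0.12,0,0],30],[[0,0,0],[-0.12,0,0],30],[[0,0,0],[-0.12,0,0],30],[[0,0,0],[-0.12,0,0],30],[[0,0,0],[-0.12,0,0],30],[[0,0,0],[-0.12,0,0],30],[[0,0,0],[-0.12,0,0],30],[[0,0,0],[-0.12,0,0],30],[[0,0,0],[-0.12,0,0],30],[[0,0,0],[-0.12,0,0],30],[[0,0,0],[0,0,0],30],[[0,0,0],[0,0,0],30]]'

```text
t: 5.55
tool_pos: [0.5891, -0.1264, 0.1791]
tcp_rot: [3.107, 1.57, 1.521]
contact_force: [-2.6, 3.2, 5.2]
finger_gap: 0.382
```

```bash
python3 - <<'E'
from h import *
plan([.5896,-.1278,.181]);print(readout.get_state()["ft_torque"])
f=viewer.grab_frame("top");cv2.imwrite("pics/t3.png",cv2.resize(f["color"][130:250,280:440],None,fx=5,fy=5))
f=viewer.grab_frame("wrist");cv2.imwrite("pics/w3.png",f["color"])
E
```

```text
p [ 0.5891 -0.1264  0.1791] axes x [ 0.     0.001 -1.   ] y [ 1.    -0.015  0.   ] yaw_y deg -0.87 q [ 0.644  0.506 -0.687  1.752  0.369  1.016 -0.194] F [-2.6  3.2  5.2] gap 0.382 t 5.55
shift cm [-0.19  0.05  0.14]
rotvec [ 0.    -0.001 -0.   ]
[0.76803995 0.47711118 0.04013604]
```

View pics/w3.png

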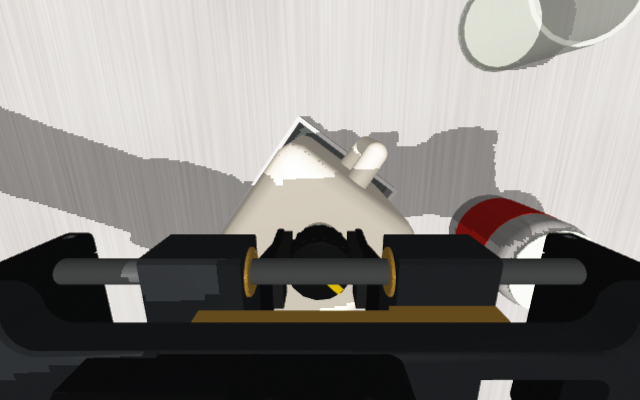

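The pointer kept its place between the fingers, at about (335,287), so the cap turned without slipping. I'll go slowly to the stop.

step_arm --increments '[[[0,0,0],[-0.03,0,0],30],[[0,0,0],[-0.03,0,0],30],[[0,0,0],[-0.03,0,0],30],[[0,0,0],[-0.02,0,0],30],[[0,0,0],[0,0,0],30],[[0,0,0],[0,0,0],30]]'

```text
t: 6.25
tool_pos: [0.5892, -0.1267, 0.1791]
tcp_rot: [2.771, 1.57, 1.294]
contact_force: [-3.3, 3.3, 6.0]
finger_gap: 0.382
```

```bash
python3 - <<'E'
from h import *
plan([.5896,-.1278,.181]);print(readout.get_state()["ft_torque"])
E
```

```text
p [ 0.5892 -0.1267  0.1791] axes x [ 0.     0.001 -1.   ] y [0.996 0.093 0.   ] yaw_y deg 5.36 q [ 0.661  0.513 -0.711  1.751  0.384  1.021 -0.098] F [-3.3  3.3  6. ] gap 0.382 t 6.25
shift cm [-0.19  0.03  0.11]
rotvec [ 0.    -0.001 -0.   ]
[ 0.6142271   0.36919575 -0.26675852]
```

Yaw torque built up to -0.27 N m, so the vent is at its stop (about 1.41 rad turned plus 0.12 rad at the start). Release, rise and move over the red cap.

step_arm --increments '[[[0,0,0],[0,0,0],62],[[0,0,0],[0,0,0],62],[[0,0,0],[0,0,0],62],[[0,0,0],[0,0,0],62],[[-2,0,0],[0,0,0],62],[[-3,0,0],[0,0,0],62],[[-4,0,0],[0,0,0],62],[[-4,0,0],[0,0,0],62],[[-2,-1.5,1.6],[0,0,0],85],[[0,-2,2.3],[0,0,0],85],[[0,-2.1,2.3],[0,0,0],85],[[0,0,0],[0,0,0],85],[[0,0,0],[0,0,0],85],[[0,0,0],[0,0,0],85]]'

```text
t: 7.65
tool_pos: [0.5397, -0.1932, 0.3286]
tcp_rot: [2.378, 1.57, 0.903]
contact_force: [-0.4, 0.1, 0.3]
finger_gap: 0.851
```

```bash
python3 - <<'E'
from h import *
plan([.5387,-.1941,.184]);print(readout.get_state()["ft_torque"])
f=viewer.grab_frame("wrist");cv2.imwrite("pics/w4.png",f["color"]);np.save("w4.npy",f,allow_pickle=True);print(proj(f,[[.5896,-.1278,.19],[.5387,-.1941,.198]]))
E
```

```text
p [ 0.5397 -0.1932  0.3286] axes x [ 0.     0.001 -1.   ] y [0.995 0.095 0.001] yaw_y deg 5.47 q [ 0.861  0.328 -0.761  1.637  0.234  1.271  0.153] F [-0.4  0.1  0.3] gap 0.851 t 7.65
shift cm [14.46 -0.11  0.08]
rotvec [ 0.    -0.001 -0.001]
[ 0.00208773 -0.07686001  0.00854785]
[[377.78671105 136.89418011]
 [318.6437334  200.3556775 ]]
```

View pics/w4.png

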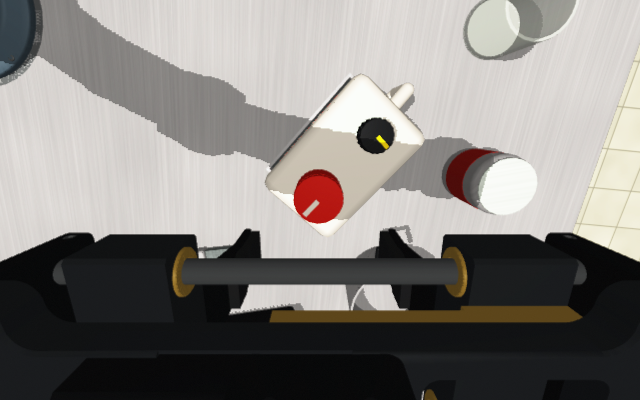

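The pointer at (382,143) is now square to the cap line, so the vent is open. The red cap at (318,199) is centred between the jaws. Descending to grip.

step_arm --increments '[[[3.5,-0.1,0.1],[0,0,0],85],[[3.5,0,0],[0,0,0],85],[[3,0,0],[0,0,0],85],[[2.5,0,0],[0,0,0],85],[[1.2,0,0],[0,0,0],85],[[0.5,0,0],[0,0,0],85],[[0,0,0],[0,0,0],85],[[0,0,0],[0,0,0],40],[[0,0,0],[0,0,0],40],[[0,0,0],[0,0,0],40],[[0,0,0],[0,0,0],40],[[0,0,0],[0,0,0],40],[[0,0,0],[0,0,0],40],[[0,0,0],[0,0,0],40]]' --force 45

```text
t: 9.1
tool_pos: [0.5387, -0.1955, 0.1871]
tcp_rot: [0.971, 1.57, -0.506]
contact_force: [-0.7, 0.1, 4.1]
finger_gap: 0.565
```

```bash
python3 - <<'E'
from h import *
plan([.5387,-.1941,.184]);print(readout.get_state()["ft_torque"])
E
```

```text
p [ 0.5387 -0.1955  0.1871] axes x [ 0.001 -0.    -1.   ] y [0.996 0.094 0.001] yaw_y deg 5.38 q [ 0.814  0.454 -0.71   1.814  0.347  1.001  0.057] F [-0.7  0.1  4.1] gap 0.565 t 9.1
shift cm [ 0.31  0.02 -0.14]
rotvec [-0.     0.001 -0.001]
[-0.03663822 -0.06592977  0.00765083]
```

step_arm --increments '[[[0.15,0,0],[0,0,0],40],[[0.15,0,0],[0,0,0],40],[[0.15,0,0],[0,0,0],40],[[0.1,0,0],[0,0,0],40],[[0,0,0],[0,0,0],40],[[0,0,0],[0,0,0],40],[[0,0,0],[0,0,0],40]]'

```text
t: 9.8
tool_pos: [0.5387, -0.1955, 0.1825]
tcp_rot: [0.49, 1.569, -0.987]
contact_force: [-2.6, -0.1, 10.4]
finger_gap: 0.561
```

```bash
python3 - <<'E'
from h import *
plan([.5387,-.1941,.184]);print(readout.get_state()["ft_torque"])
E
```

```text
p [ 0.5387 -0.1955  0.1825] axes x [ 0.001 -0.001 -1.   ] y [0.996 0.094 0.001] yaw_y deg 5.38 q [ 0.811  0.459 -0.708  1.818  0.352  0.993  0.052] F [-2.6 -0.1 10.4] gap 0.561 t 9.8
shift cm [-0.15  0.01 -0.14]
rotvec [-0.     0.001 -0.001]
[-0.02951741  0.50568062 -0.04081528]
```

step_arm --increments '[[[0.1,0,0],[0,0,0],40],[[0,0,0],[0,0,0],40],[[0,0,0],[-0.08,0,0],40],[[0,0,0],[-0.1,0,0],40],[[0,0,0],[-0.1,0,0],40],[[0,0,0],[-0.1,0,0],40],[[0,0,0],[-0.1,0,0],40],[[0,0,0],[0,0,0],40]]'

```text
t: 10.6
tool_pos: [0.5404, -0.1952, 0.1822]
tcp_rot: [0.893, 1.566, -0.102]
contact_force: [0.4, 0.9, 10.7]
finger_gap: 0.561
```

```bash
python3 - <<'E'
from h import *
plan([.5387,-.1955,.1815]);print(readout.get_state()["ft_torque"])
f=viewer.grab_frame("wrist");cv2.imwrite("pics/w5.png",f["color"])
E
```

```text
p [ 0.5404 -0.1952  0.1822] axes x [ 0.005 -0.    -1.   ] y [0.839 0.545 0.004] yaw_y deg 32.99 q [ 0.887  0.494 -0.821  1.814  0.422  1.013  0.474] F [ 0.4  0.9 10.7] gap 0.561 t 10.6
shift cm [ 0.06 -0.16 -0.07]
rotvec [-0.     0.003 -0.004]
[ 0.08640555 -0.13810891  0.01879203]
```

View pics/w5.png

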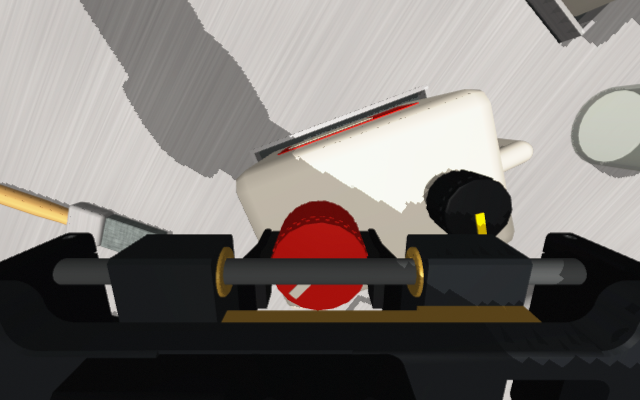

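The cap's white line at (298,290) keeps its angle to the jaws while the jug has turned relative to them, so the cap is turning. Continuing to about 75°.

step_arm --increments '[[[0.05,0,0],[-0.1,0,0],40],[[0,0,0],[-0.1,0,0],40],[[0,0,0],[-0.1,0,0],40],[[0,0,0],[-0.1,0,0],40],[[0,0,0],[-0.1,0,0],40],[[0,0,0],[-0.1,0,0],40],[[0,0,0],[-0.1,0,0],40],[[0,0,0],[-0.1,0,0],40],[[0,0,0],[0,0,0],40],[[0,0,0],[0,0,0],40]]'

```text
t: 11.65
tool_pos: [0.5406, -0.195, 0.1818]
tcp_rot: [0.153, 1.566, -0.043]
contact_force: [1.3, 0.3, 11.8]
finger_gap: 0.563
```

```bash
python3 - <<'E'
from h import *
plan([.5387,-.1955,.1815]);print(readout.get_state()["ft_torque"])
f=viewer.grab_frame("wrist");cv2.imwrite("pics/w6.png",f["color"])
E
```

```text
p [ 0.5406 -0.195   0.1818] axes x [ 0.005 -0.    -1.   ] y [0.195 0.981 0.001] yaw_y deg 78.75 q [ 1.003  0.57  -1.01   1.808  0.548  1.069  1.164] F [ 1.3  0.3 11.8] gap 0.563 t 11.65
shift cm [ 0.03 -0.09 -0.17]
rotvec [-0.     0.005 -0.001]
[ 0.2098703  -0.13366422  0.06550779]
```

View pics/w6.png

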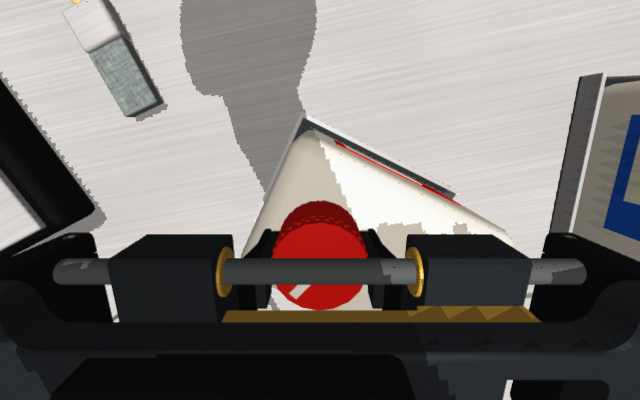

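The line at (298,290) is still fixed in the jaws after a 73° turn. Lifting.

step_arm --increments '[[[-0.5,0,0],[0,0,0],40],[[-1,0,0],[0,0,0],40],[[-1,0,0],[0,0,0],40],[[-1,0,0],[0,0,0],40],[[-1.5,0,0],[0,0,0],40],[[-1.5,0,0],[0,0,0],40],[[-1.5,0,0],[0,0,0],40],[[-1.4,0,0],[0,0,0],40],[[-1,0,0],[0,0,0],40],[[0,0,0],[0,0,0],40],[[0,0,0],[0,0,0],40],[[0,0,0],[0,0,0],40],[[0,0,0],[0,0,0],40],[[0,0,0],[0,0,0],40]]'

```text
t: 13.1
tool_pos: [0.5381, -0.1954, 0.283]
tcp_rot: [2.869, 1.57, 2.672]
contact_force: [0.3, 0.9, 0.1]
finger_gap: 0.563
```

```bash
python3 - <<'E'
from h import *
plan([.5387,-.1941,.286]);print(np.abs(readout.get_state()["joint_vel"]).max())
f=viewer.grab_frame("scene");cv2.imwrite("pics/s7.png",cv2.resize(f["color"][90:340,150:450],None,fx=2.6,fy=2.4));print(proj(f,[[.5387,-.1941,.1805],[.54,-.194,.257]]))
f=viewer.grab_frame("wrist");cv2.imwrite("pics/w7.png",f["color"])
E
```

```text
p [ 0.5381 -0.1954  0.283 ] axes x [-0.001  0.    -1.   ] y [0.195 0.981 0.   ] yaw_y deg 78.73 q [ 1.064  0.473 -1.084  1.692  0.439  1.247  1.255] F [0.3 0.9 0.1] gap 0.563 t 13.1
shift cm [-0.3   0.14  0.04]
rotvec [ 0.    -0.001 -0.   ]
0.003841318302985705
[[268.84559885 176.36156547]
 [267.76722814 151.41636861]]
```

View pics/s7.png

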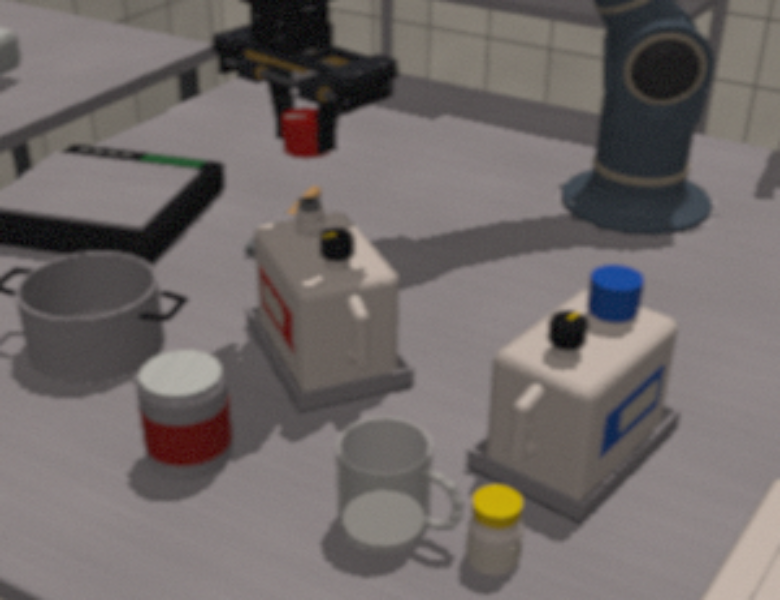

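View pics/w7.png

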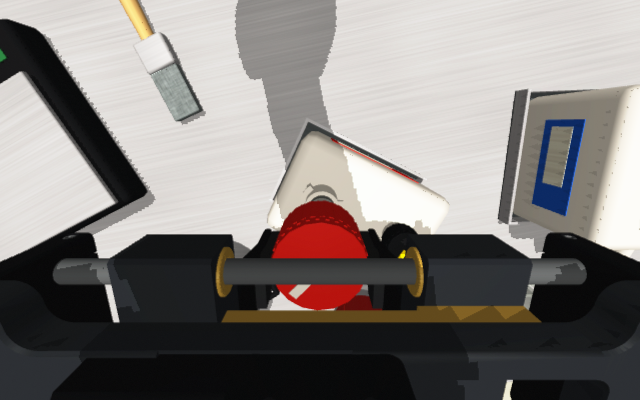

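The cropped scene view shows the red cap level in the jaws at (305,132), directly above the exposed grey neck at (310,212). The bystanders haven't moved and the blue jug is untouched. Handing in.

```bash
python3 -c "
from h import *
print(bot.finish_job())"
```

```text
the job is handed in; nothing more can be done
None
```

I opened the red jug and handed the job in at about 13 s, with the red cap held above the open mouth. `finish_job` reports no verdict, so the result below rests on my own measurements.

- **Vent cap:** I turned it about 1.41 rad anticlockwise until the torque rose at the stop. The camera then showed its pointer square to where it would sit when closed.
- **Red cap:** I pressed it down about 5 mm; the wrist read 10–12 N. I twisted it 73° while pressed, without it slipping in the jaws, and lifted it off.
- **Final state:** The cap is held level and still with the grip set to 45 N. Its underside is about 7 cm above the mouth and within about 2 mm of it sideways. The wrist force is near zero, so nothing is touching.
- **Surroundings:** In the last views the bystanders and the blue jug looked unmoved. I did not measure their positions again.

No check failed. Position readings disagreed by at most 1–2 mm, which is within the camera calibration.

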